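Free the stepped ring mandrel from its hold-down

ROBOT

A 6-joint arm with a two-finger parallel gripper is mounted at the origin on the work surface. World frame = base frame: x ahead of the robot, y to its left, z up, the work surface at z = 0. Lengths are in m, angles in rad, forces in N, time in s.
With the tool pointing down it reaches from about 0.275 to 0.875 m from the base axis. Payload 12.5 kg.
Tool frame: the origin (TCP) lies between the finger pads, 19 mm behind the fingertips; this is the grasp point; z points along the fingers, y is the line along which they close (so a half turn about z gives the same grasp; the last joint's range is limited). The gripper opens to 85 mm and grips with 20 to 120 N. Pads are 22 mm wide; open, the fingers measure 114 mm over their backs; the gripper's body (76 mm by 85 mm) begins 54 mm behind the grasp point. The pads swing forward as they close: fully open they stand 13 mm farther back than shut.
Start: joints at [1.208, 0.351, 1.652, -0, 1.139, -0.085], TCP at [0.151, 0.529, 0.25] pointing down, gripper open.
Joint ranges: [-2.75, 2.75], [-0.79, 2.1], [0.01, 2.65], [-1.57, 4.71], [0.07, 3.14], [-2.87, 2.87]. Speed limits (rad/s): [2.22, 2.22, 2.79, 3.14, 3.14, 3.14].

INTERFACE

Orientations are given as a 3x3 rotation matrix whose columns are the frame's x, y, z axes.
In Python, from bench import manip gives the robot as it stands. Calls block until the motion is done:
- manip.move_ptp(position, orientation): joint-space move of the TCP to a pose.
- manip.move_l(position, attitude=None, max_speed=0.15): straight line of the TCP; attitude=None keeps the orientation; max_speed is the mean speed in m/s.
- manip.move_j(angles): joint-space move.
- manip.set_gripper(opening, effort=None): opening from 0.0 (shut) to 1.0 (fully open); effort is the grip in N (None keeps the last); returns when the fingers have stopped.
- manip.dwell(seconds).
- manip.inverse_kinematics(position, orientation): joint angles nearest the present ones, or None.
- manip.grab_frame(name): name is "scene" or "top"; returns (picture, depth): 400x640x3 uint8, red, green, blue; 400x640 float32, m along the optical axis (not along the pixel's ray), 0 where there is no reading.
- manip.get_calibration(name): a dict with "camera_matrix" (3x3 intrinsics, pixels), "R" (3x3) and "t" (3): a world point X has camera coordinates R X + t. Camera axes: x right, y down, z forward; pixel columns grow to the right and rows downward; lengths in m; the calibration is good to about 2 mm. A picture is of the moment at which its call begins. get_calibration takes no time and is no camera call.
A pose or a line that the arm cannot do raises manip.Unreachable and nothing moves.
- manip.sign_off(): hands the job in; it is judged then, once.
Trained networks look in the newest picture that a camera, given by its name, has taken for a name from the list of things; names that differ only in an ending like _2 or _b are one class to them, and where a whole thing is asked for, a point or a joint stands for the part that bears it (a point fixed in the world has none). Each returns a list of dicts, best first, with "confidence" (0 to 1); they miss things now and then, are a little off and sometimes report something else, mostly with a low value. They report only what shows in the picture. A call takes as long as a camera call. They do not tell look-alikes from the thing itself.
- manip.look_for(camera, name): "at" ([x, y, z] in m, in world coordinates, good to about 4 mm: the middle of the surface that is visible of it).
Readings, each from a call of its own:
- manip.current_time(): time.
- manip.current_qpos(): joint angles.
- manip.current_joint_vel(): joint speeds.
- manip.current_joint_torque(): joint torques, N m.
- manip.current_ee_pos(): TCP position.
- manip.current_tcp_rot(): TCP orientation.
- manip.current_force(): force on the tool from outside, world axes, zero at the start.
- manip.current_ft_torque(): the same for the moment, N m.
- manip.current_grip_width(): opening from 0.0 (shut) to 1.0 (fully open).
- manip.current_grip_force(): force on a finger pad.
Only numpy, scipy, OpenCV 4.12 (cv2) and the standard library are available. Lean on these libraries where they do the work, as an engineer would, in place of code of your own. Each camera call takes 0.05 s, during which the arm holds its last target. There are 200 camera calls.

TASK

Unscrew the red hold-down knob on the blue fixture (counter-clockwise from above; it climbs as it turns) until the brass foot is clear above the steel mandrel, and leave it open. Then draw the mandrel straight out of the fixture and lay it flat inside the wooden tray, whole length within the walls. Do not drop it, and leave the jar, tin and pliers where they are.

Things in the scene. Friction and masses are not known exactly. Their poses are not given: they have to be found in the camera images.
- holder: Blue fixture fixed to the bench, base 152 x 80 x 12 mm. Origin: on the bench under the screw axis, z up, x = the way the mandrel is drawn out (the only open end). Bridge over the mandrel 34 mm along x, 58 mm across, top 118 mm high. Cradle x -32 to 30 mm, cheeks 34 mm apart inside, 56 over all, 52 high, floor at 32 mm. A rest 14 mm wide under the mandrel's collar, x 77 to 105 mm.
- knob_grip (a point): On the screw's vertical axis, 18 mm above the underside of the square red knob: a good TCP height, 146 mm above the bench at knob angle 0; turns and rises with the knob. A square block, 36 x 36 mm, 28 mm high, its four flats facing point x and y, white mark at +x: it can be regripped every quarter turn; 10 mm free under it when lowest. Fingers over 56 mm apart can swing round it untouched.
- knob (a joint): Knob angle, rad, 0 = fully down, grows counter-clockwise seen from above, range 0 to 6.0. Starts between 0 and 0.4. Quick-lead screw: the knob, stem and foot rise 3.5 mm per rad (22 mm a turn). Needs about 0.12 N m; stays where it is left.
- foot (a joint): Rise of knob, stem and foot in m: 0 = fully down, 0.0035 x knob angle, up to 0.021. The brass foot (17 mm diameter, does not turn) stands in the mandrel's groove; its face is level with the top of the mandrel at 0.009 and clear of it above 0.010 (knob angle 2.86).
- mandrel: Loose steel stepped mandrel, 210 mm long, about 0.5 kg, lying level in the fixture. Origin: on its axis in the middle of the square brass collar (30 x 30 mm, 32 long), where to grip it; x to the thin tip, z up. Starts 91 mm along holder x from the screw axis, 47 mm above the bench. Steps of 26, 22, 18 mm diameter ahead of the collar. Draw it out 65 mm or more along holder x before lifting.
- mandrel_tip (a point): Centre of the mandrel's thin end face (mandrel x = 92 mm).
- mandrel_tail (a point): Centre of the mandrel's shank end face (mandrel x = -118 mm). The shank is 30 mm in diameter, with a groove (10 mm diameter) from mandrel x = -103 to -79 mm in which the foot stands.
- tray: Open wooden tray fixed on the bench, 262 x 142 x 28 mm outside, walls and floor 6 mm, inside 250 x 130 mm. Origin: centre of its underside; x along its length. The mandrel lies along it either way round; lying on the tray floor its axis is 21 mm above the bench.
- jar: Clear jar with white lid, 52 mm diameter, 75 mm high, loose bystander. Origin: centre of its underside.
- tin: Flat round yellow tin, 84 mm diameter, 28 mm high, loose bystander. Origin: centre of its underside.
- pliers: Pliers with red handles, about 160 mm long, 15 mm high, loose bystander. Origin near the joint of the pliers, on the bench; x towards the jaws.
Things that resemble listed ones, but are neither listed nor needed, are in the scene too. Several things have the shape of the holder; the one meant has the colours described above. There is more than one size of the mandrel; the job needs the larger.

How it is judged:
On the way, in this order (a step that is already met when the one before it is completed fails the run):
1. the knob is unscrewed so that the foot is clear above the mandrel (rise over 10 mm), the mandrel still in place (value of joint foot above 0.01 m and distance of mandrel from where it was at the start of the episode below 0.02 m), for 0.2 s.
2. the mandrel is drawn out of the fixture: its tail is more than 30 mm past the screw axis on the open side, or higher than the fixture ((x of mandrel_tail in the frame of holder above 0.03 m or z of mandrel_tail in the frame of holder above 0.12 m)), for 0.1 s.
At the end, for the whole second after the job is handed in: The mandrel lies at rest (under 20 mm/s) in the tray: both ends within the tray's walls and their centres less than 30 mm above the tray's underside; the screw is left open with the foot raised more than 10 mm (x of mandrel_tip in the frame of tray between -0.126 and 0.126 m and y of mandrel_tip in the frame of tray between -0.066 and 0.066 m and z of each of mandrel_tip, mandrel_tail in the frame of tray below 0.03 m and x of mandrel_tail in the frame of tray between -0.126 and 0.126 m and y of mandrel_tail in the frame of tray between -0.066 and 0.066 m and linear speed of mandrel below 0.02 m/s and value of joint foot above 0.01 m); the robot touches nothing.
It fails at once if the mandrel is dropped: moving faster than 0.6 m/s while not held by the fingers (linear speed of mandrel above 0.6 m/s and contact force between the fingers and mandrel below 0.5 N).
It fails at once if jar, tin or pliers moved more than 30 mm (distance of any of jar, tin, pliers from where it was at the start of the episode above 0.03 m).
It also fails if it takes over 67 s, if anything falls off the work surface, if the arm or the gripper's body presses on something with over 40 N, if the wrist force passes 120 N, or if a joint passes its speed limit or range.

## Working session

There is one attempt and no reset: what is moved stays moved. The work goes in short steps, each a Python script; the robot and the scene stay as the last script left them, time stands still between calls to the robot, and variables do not carry over. Pictures are saved under pics/ and viewed, at most 10 in all, crops included, and the job is handed in when it is done.

```bash
mkdir -p pics; ls
python3 - <<'E'
from bench import manip
import cv2,numpy as np
for n in ["scene","top"]:
    p,d=manip.grab_frame(n)
    cv2.imwrite(f"pics/{n}0.png",cv2.cvtColor(p,cv2.COLOR_RGB2BGR)); np.save(f"{n}0.npy",d)
    c=manip.get_calibration(n); print(n,np.round(c["camera_matrix"],1).tolist(),np.round(c["R"],3).tolist(),np.round(c["t"],3).tolist())
    for k in ["holder","knob_grip","knob","mandrel","mandrel_tip","mandrel_tail","tray","jar","tin","pliers"]:
        print(n,k,[(np.round(r["at"],3).tolist(),round(r["confidence"],2)) for r in manip.look_for(n,k)])
E
```

```text
pics
scene [[514.2, 0.0, 316.5], [0.0, 514.2, 196.8], [0.0, 0.0, 1.0]] [[0.633, 0.774, 0.016], [0.644, -0.515, -0.566], [-0.43, 0.368, -0.824]] [-0.314, -0.322, 1.867]
scene holder [([0.762, -0.396, 0.03], 0.89), ([0.58, -0.17, 0.051], 0.65)]
scene knob_grip [([0.535, -0.083, 0.057], 0.68), ([0.568, -0.172, 0.16], 0.61), ([0.77, -0.409, 0.154], 0.52)]
scene knob [([0.569, -0.176, 0.16], 0.71), ([0.534, -0.378, 0.026], 0.64), ([0.764, -0.41, 0.155], 0.59)]
scene mandrel [([0.314, -0.264, 0.018], 0.76), ([0.703, -0.013, 0.012], 0.33)]
scene mandrel_tip [([0.535, -0.082, 0.06], 0.9), ([0.316, -0.274, 0.018], 0.76), ([0.588, 0.273, 0.002], 0.64), ([0.569, -0.172, 0.162], 0.4)]
scene mandrel_tail [([0.534, -0.088, 0.06], 0.78), ([0.321, -0.268, 0.023], 0.72)]
scene tray [([0.59, 0.276, 0.004], 0.74)]
scene jar [([0.711, -0.226, 0.074], 0.63)]
scene tin [([0.533, -0.38, 0.027], 0.89), ([0.579, -0.17, 0.053], 0.43), ([0.568, -0.174, 0.159], 0.29)]
scene pliers [([0.707, -0.012, 0.013], 0.73)]
top [[365.1, 0.0, 321.9], [0.0, 365.1, 194.6], [0.0, 0.0, 1.0]] [[0.022, -1.0, -0.002], [-0.998, -0.022, -0.063], [0.063, 0.003, -0.998]] [-0.054, 0.528, 1.152]
top holder [([0.554, -0.15, 0.013], 0.7), ([0.74, -0.385, 0.015], 0.7)]
top knob_grip [([0.564, -0.167, 0.159], 0.7), ([0.752, -0.406, 0.155], 0.61)]
top knob [([0.562, -0.165, 0.156], 0.65), ([0.758, -0.401, 0.16], 0.5), ([0.534, -0.092, 0.064], 0.2)]
top mandrel [([0.534, -0.088, 0.06], 0.93), ([0.313, -0.264, 0.02], 0.59), ([0.526, -0.368, 0.026], 0.2)]
top mandrel_tip [([0.534, -0.085, 0.058], 0.82), ([0.314, -0.264, 0.018], 0.72)]
top mandrel_tail [([0.311, -0.263, 0.02], 0.57), ([0.533, -0.091, 0.064], 0.56)]
top tray [([0.588, 0.279, 0.003], 0.59)]
top jar [([0.695, -0.211, 0.072], 0.53), ([0.532, -0.089, 0.064], 0.24)]
top tin [([0.528, -0.369, 0.026], 0.57)]
top pliers [([0.704, -0.01, 0.003], 0.66), ([0.694, -0.209, 0.071], 0.4)]
```

View pics/scene0.png

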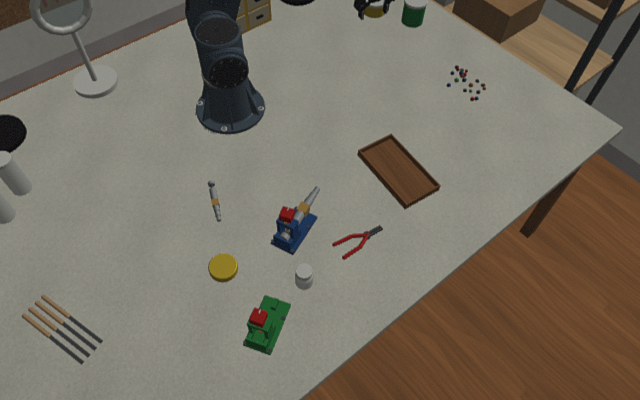

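View pics/top0.png

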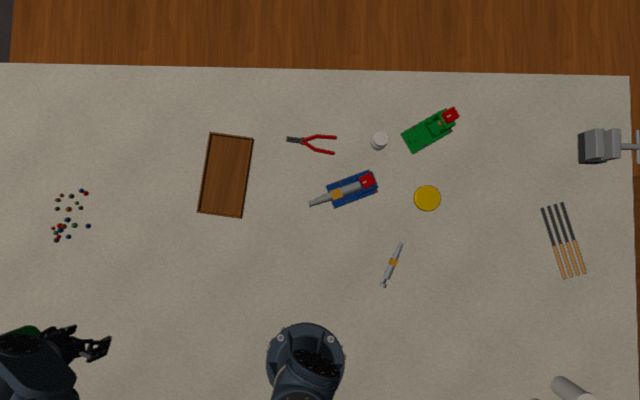

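The scene view shows the blue fixture with its red knob at about (288,215), collar at (303,207) and tip at (318,189). The tray is at (398,170), the green decoy at (266,325) and a small decoy mandrel at (215,200). In the top view the knob is at (368,180), the collar at (336,195), the tip at (310,205) and the tray at (226,175). Next I refine these with depth.

```bash
cat > vis.py <<'E'
import cv2,numpy as np
from bench import manip
def cloud(n,p,d):
    c=manip.get_calibration(n);K=c["camera_matrix"];v,u=np.mgrid[:400,:640]
    X=np.stack([(u-K[0][2])/K[0][0]*d,(v-K[1][2])/K[1][1]*d,d],-1)
    W=(X-np.asarray(c["t"]))@np.asarray(c["R"])
    W[d<=0]=np.nan
    return W,cv2.cvtColor(p,cv2.COLOR_RGB2HSV)
def rect(P):
    (c,s,a)=cv2.minAreaRect((P[:,:2]*1000).astype(np.float32)); return np.round(c,1),np.round(s,1),round(a,1)
def near(W,x,y,r): return np.hypot(W[...,0]-x,W[...,1]-y)<r
E
python3 - <<'E'
from vis import *
for n in ["scene","top"]:
    p=cv2.cvtColor(cv2.imread(f"pics/{n}0.png"),cv2.COLOR_BGR2RGB);d=np.load(f"{n}0.npy")
    W,H=cloud(n,p,d);h,s,v=H[...,0],H[...,1],H[...,2];z=W[...,2]
    fl=W[near(W,.45,.1,.1)];print(n,"bench z",np.nanmedian(fl[:,2]))
    red=((h<8)|(h>172))&(s>120)&near(W,.565,-.17,.06)
    print("red z pct",np.percentile(z[red],[5,50,90]))
    k=red&(z>.145);print("knob",k.sum(),rect(W[k]),W[k].mean(0))
    b=(h>100)&(h<125)&(s>120)&near(W,.55,-.14,.15)&(z<.02);print("base",b.sum(),rect(W[b]))
    b=(h>100)&(h<125)&(s>120)&near(W,.55,-.14,.15)&(z>.11)&(z<.13);print("bridge",b.sum(),W[b].mean(0))
    m=near(W,.525,-.065,.11)&~red&(s<100)&(z>.045)&(z<.07)&(W[...,1]>-.14);P=W[m]
    vx,vy,x0,y0=cv2.fitLine(P[:,:2].astype(np.float32),cv2.DIST_HUBER,0,.001,.001).ravel();print("mandrel",m.sum(),np.degrees(np.arctan2(vy,vx)),x0,y0)
    t=np.array([vx,vy])*np.sign(vy);q=(P[:,:2]-[x0,y0])@t;print(" extent",[x0,y0]+t*q.min(),[x0,y0]+t*q.max())
    c=(h>10)&(h<28)&(s>110)&near(W,.534,-.088,.04)&(z>.045);print("collar",c.sum(),rect(W[c]),np.median(W[c],0))
    t=(h>4)&(h<20)&(s>90)&near(W,.59,.277,.17)&(z<.05)
    print("tray",t.sum(),rect(W[t]),"floor z",np.median(z[t]))
E
```

```text
scene bench z 0.0007121344852939823
red z pct [0.13782985 0.1551137  0.15939243]
knob 146 (array([ 568.4, -171. ]), array([35.9, 34.4]), 34.5) [ 0.57079014 -0.1720335   0.15548823]
base 321 (array([ 558.1, -136.3]), array([ 75.1, 148.1]), 22.0)
bridge 61 [ 0.57982013 -0.16999337  0.11349863]
mandrel 235 -66.02929 0.5241056 -0.053648423
 extent [ 0.55864859 -0.13134012] [0.4984819  0.00398265]
collar 92 (array([534.1, -85.5]), array([28.6, 32.6]), 19.9) [ 0.53521554 -0.08422297  0.06155374]
tray 2975 (array([588.6, 269.4]), array([147.6, 267.1]), 82.7) floor z 0.008346305825767264
top bench z -0.00018909818215322004
red z pct [0.15219226 0.1562148  0.15857457]
knob 155 (array([ 564.1, -168.8]), array([34.6, 35.7]), 31.1) [ 0.56394834 -0.16844189  0.15607907]
base 373 (array([ 550.3, -134. ]), array([ 75.6, 141. ]), 21.8)
bridge 54 [ 0.56154418 -0.16796841  0.11286818]
mandrel 300 -67.76394 0.5262164 -0.07329194
 extent [ 0.55498807 -0.14366817] [ 4.96349479e-01 -2.36757916e-04]
collar 101 (array([530.1, -85.1]), array([28.7, 33. ]), 23.1) [ 0.5290466  -0.08587822  0.06187424]
tray 3674 (array([586.1, 269.6]), array([141.8, 262. ]), 83.2) floor z 0.006060053429607467
```

```bash
cat > kin.py <<'E'
from bench import manip
import numpy as np
def R(deg): # tool down, closing axis at deg in world
    a=np.radians(deg);y=np.array([np.cos(a),np.sin(a),0]);z=np.array([0,0,-1.]);return np.stack([np.cross(y,z),y,z],1)
HA=111.9; K=np.array([.566,-.170]); ex=np.array([np.cos(np.radians(HA)),np.sin(np.radians(HA))])
TR=np.array([.587,.2695]); TA=-7.0
E
python3 - <<'E'
from kin import *
print(manip.current_time(),np.degrees(np.arctan2(*manip.current_tcp_rot()[1::-1,1])))
for d in range(-180,181,30):
    q=manip.inverse_kinematics([.566,-.17,.15],R(d)); print(d,None if q is None else np.round(q,2))
E
```

```text
1.1 74.07924194976539
-180 [-0.37  0.54  1.63 -0.    0.97  2.77]
-150 [-0.37  0.54  1.63 -0.    0.97  2.25]
-120 [-0.37  0.54  1.63 -0.    0.97  1.72]
-90 [-0.37  0.54  1.63 -0.    0.97  1.2 ]
-60 [-0.37  0.54  1.63 -0.    0.97  0.68]
-30 [-0.37  0.54  1.63 -0.    0.97  0.15]
0 [-0.37  0.54  1.63 -0.    0.97 -0.37]
30 [-0.37  0.54  1.63 -0.    0.97 -0.89]
60 [-0.37  0.54  1.63 -0.    0.97 -1.42]
90 [-0.37  0.54  1.63 -0.    0.97 -1.94]
120 [-0.37  0.54  1.63 -0.    0.97 -2.46]
150 None
180 [-0.37  0.54  1.63 -0.    0.97  2.77]
```

Run:
```python
from kin import *
d=-147.5
manip.move_ptp([*K,.23],R(d)); manip.move_l([*K,.147],max_speed=.12)
print(manip.current_time(),manip.current_force())
manip.set_gripper(0.0,30)
print(manip.current_grip_width(),manip.current_grip_force(),np.round(manip.current_force(),1),np.round(manip.current_ft_torque(),2),manip.current_ee_pos(),manip.current_time())
```

```text
4.8 [0.54564968 0.66894087 0.40041433]
0.4156313278604938 34.052801728248596 [-2.6 -0.9  6.5] [-0.06  0.51 -0.11] [ 0.56595217 -0.17017135  0.14747441] 5.3083
```

Run:
```python
from kin import *
d=-147.5
for s in range(25,201,25):
    manip.move_l([*K,.147+.0035*np.radians(s)],R(d+s))
    f=manip.current_force(); print(s,np.round(f,1),np.round(manip.current_ft_torque(),2),round(manip.current_grip_width(),3),round(manip.current_time(),1))
    if np.linalg.norm(f)>60: break
p,dd=manip.grab_frame("top")
```

```text
25 [-1.3  2.6  5.7] [0.26 0.23 0.06] 0.413 5.9
50 [-0.8  4.4  6.5] [0.78 0.1  0.08] 0.416 6.5
75 [0.4 6.1 6.5] [1.17 0.17 0.01] 0.415 7.1
100 [-1.3  7.4  8. ] [1.45 0.38 0.06] 0.416 7.6
125 [-3.8  9.1  9.9] [1.65 0.61 0.01] 0.415 8.2
150 [-6.8  9.9 10.5] [1.67 1.1  0.11] 0.417 8.8
175 [-8.4  9.5 12. ] [1.55 1.49 0.1 ] 0.416 9.4
200 [-10.1   7.7  12.9] [1.28 1.77 0.12] 0.419 10.0
```

```bash
python3 - <<'E'
from kin import *
from vis import *
manip.set_gripper(1.0)
p0=manip.current_ee_pos(); manip.move_l([p0[0],p0[1],.25],max_speed=.2)
manip.move_ptp([.42,.02,.25],R(21.9))
for n in ["scene","top"]:
    p,d=manip.grab_frame(n); cv2.imwrite(f"pics/{n}1.png",cv2.cvtColor(p[100:300,200:460] if n=="scene" else p[100:260,180:460],cv2.COLOR_RGB2BGR))
    W,H=cloud(n,p,d);h,s,v=H[...,0],H[...,1],H[...,2];z=W[...,2]
    k=((h<8)|(h>172))&(s>120)&near(W,.565,-.17,.05)&(z>.15)
    print(n,k.sum(),rect(W[k]) if k.sum()>5 else 0,np.percentile(z[k],[50,90]))
    c=(h>10)&(h<28)&(s>110)&near(W,.534,-.088,.04)&(z>.045)&(z<.08);print("collar",c.sum(),rect(W[c]) if c.sum()>5 else 0,np.median(W[c],0))
print(manip.current_time())
E
python3 -c "
import cv2;a=cv2.imread('pics/scene1.png');cv2.imwrite('pics/scene1b.png',cv2.resize(a,None,fx=3,fy=3))"
```

```text
scene 156 (array([ 568.6, -169.8]), array([30.8, 37.6]), 51.8) [0.16767983 0.17141238]
collar 93 (array([534.6, -87. ]), array([30.1, 34.3]), 21.2) [ 0.53557123 -0.08367835  0.06238297]
top 157 (array([ 563.9, -168.9]), array([34.7, 35.3]), 51.8) [0.16857955 0.17123654]
collar 100 (array([530.2, -85.2]), array([28.6, 32.8]), 22.7) [ 0.53035432 -0.08577883  0.06231096]
12.225
```

View pics/scene1b.png

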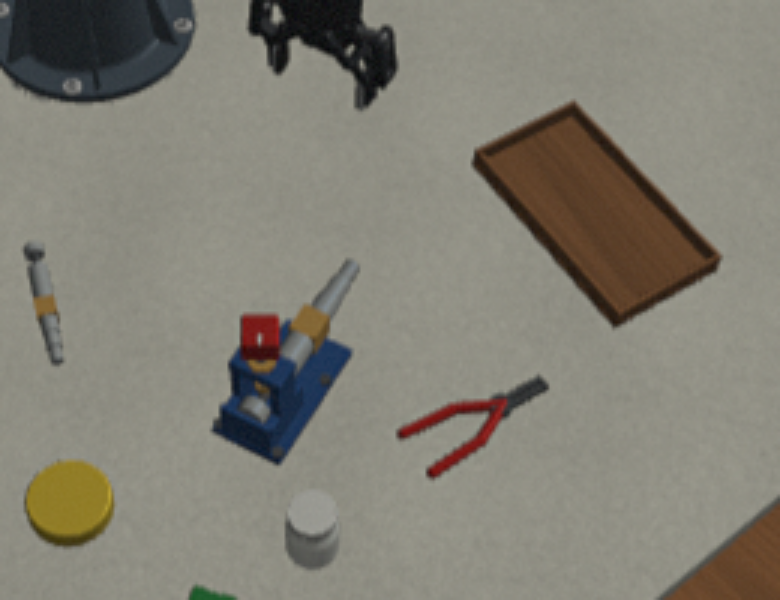

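The knob (crop pixel 260,338) is up: its top went from about 0.156 to 0.1685 m and its flats match the commanded angle, so the foot is up about 12.5 mm. The mandrel is still in place, collar at (310,328). Next I grip the collar 6 mm above the axis, so the fingertips clear the tray floor later.

Run:
```python
from kin import *
C=K+.091*ex; Z=.053
manip.move_ptp([*C,.15],R(HA-90)); manip.move_l([*C,Z],max_speed=.1)
print("pre",np.round(manip.current_force(),1))
manip.set_gripper(0.0,80)
print(manip.current_grip_width(),manip.current_grip_force(),np.round(manip.current_force(),1))
for s in (.01,.03,.06,.09,.12):
    manip.move_l([*(C+s*ex),Z],max_speed=.08)
    f=manip.current_force(); print(s,np.round(f,1),round(manip.current_grip_width(),3),round(manip.current_time(),1))
    if np.linalg.norm(f)>40: break
else:
    manip.move_l([*(C+.12*ex),.16]); print(np.round(manip.current_force(),1),manip.current_grip_width(),manip.current_time())
    p,d=manip.grab_frame("scene")
    import cv2; cv2.imwrite("pics/s2.png",cv2.resize(cv2.cvtColor(p[80:280,200:460],cv2.COLOR_RGB2BGR),None,fx=3,fy=3))
```

```text
pre [ 0.5 -0.7  1. ]
0.3371260383733297 79.91115689277649 [-1.5  0.2  6. ]
0.01 [0.1 3.9 6.8] 0.337 14.9
0.03 [-0.3  6.2  7.7] 0.34 15.3
0.06 [-2.   9.6  7.3] 0.34 15.9
0.09 [-2.3  4.9  1.3] 0.338 16.4
0.12 [-1.6  1.9 -1.4] 0.334 16.9
[-0.1  0.6 -5.8] 0.33056972053816275 17.775
```

View pics/s2.png

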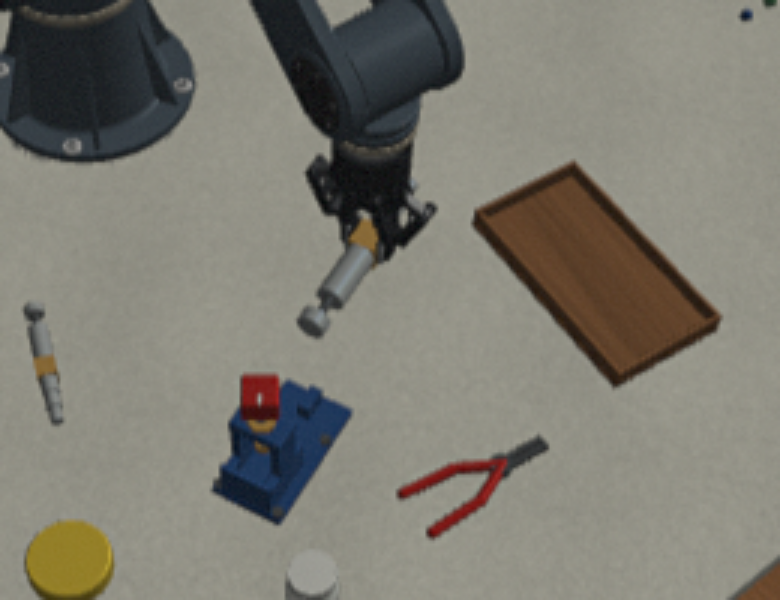

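The mandrel is out of the fixture and held: collar at (362,235), tail at (313,321). I carry it over the tray and check level and heading there.

```bash
python3 - <<'E'
from kin import *
from vis import *
m=np.radians(TA+180); P=TR+.013*np.array([np.cos(m),np.sin(m)])
mid=manip.current_ee_pos(); 
manip.move_l([*P,.16],R(TA+90),max_speed=.12)
print(P,np.round(manip.current_force(),1),manip.current_grip_width(),manip.current_time())
tl=TR-np.array([np.cos(m),np.sin(m)])*.105
for n in ["scene","top"]:
    p,d=manip.grab_frame(n)
    cv2.imwrite(f"pics/{n}3.png",cv2.resize(cv2.cvtColor(p[60:260,280:540] if n=="scene" else p[80:280,120:380],cv2.COLOR_RGB2BGR),None,fx=2,fy=2))
    W,H=cloud(n,p,d);s=H[...,1];z=W[...,2]
    q=(s<70)&(H[...,2]>70)&near(W,*TR,.14)&(z>.12)&(z<.2);A=W[q]
    u=(A[:,:2]-TR)@np.array([np.cos(m),np.sin(m)])
    for lo in np.arange(-.13,.12,.02):
        g=A[(u>lo)&(u<lo+.02)]
        if len(g)>4: 
            w=(g[:,:2]-TR)@np.array([-np.sin(m),np.cos(m)]); print(n,round(lo+.01,3),len(g),"zmax %.4f lat %.4f"%(np.percentile(g[:,2],90),np.median(w)))
E
python3 -c "
import cv2,numpy as np
a=cv2.imread('pics/scene3.png');b=cv2.imread('pics/top3.png');cv2.imwrite('pics/c3.png',cv2.resize(np.hstack([a,b]),(800,308)))"
```

```text
[0.5740969 0.2710843] [ 0.5  0.  -5.8] 0.3393391985162223 20.1417
scene -0.1 34 zmax 0.1698 lat -0.0014
scene -0.08 5 zmax 0.1625 lat -0.0004
scene -0.06 34 zmax 0.1702 lat -0.0003
scene -0.04 35 zmax 0.1711 lat 0.0006
scene -0.02 33 zmax 0.1718 lat 0.0029
scene 0.0 14 zmax 0.1786 lat -0.0060
scene 0.08 18 zmax 0.1661 lat 0.0009
scene 0.1 17 zmax 0.1626 lat 0.0001
top -0.1 38 zmax 0.1697 lat 0.0009
top -0.08 8 zmax 0.1674 lat -0.0015
top -0.06 37 zmax 0.1692 lat 0.0006
top -0.04 44 zmax 0.1699 lat 0.0015
top -0.02 24 zmax 0.1694 lat 0.0053
```

View pics/c3.png

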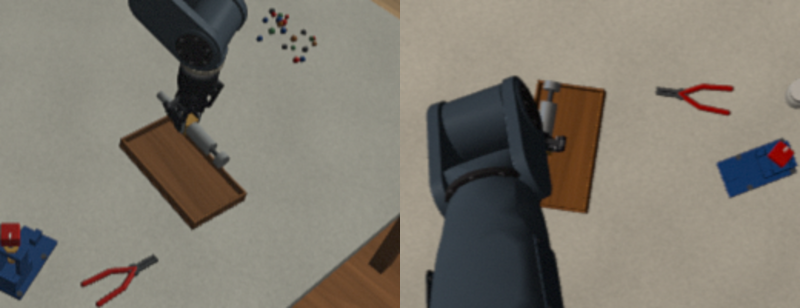

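The mandrel is level (axis at about 0.1545 m, as expected) and its lateral offset from the tray axis is under 2 mm. I lower it now.

```bash
python3 - <<'E'
from kin import *
x,y=[.5741,.2711]
manip.move_l([x,y,.04],max_speed=.1)
f0=manip.current_force()[2]
for z in np.arange(.032,.0249,-.001):
    manip.move_l([x,y,z],max_speed=.03); f=manip.current_force()
    print(round(z,3),np.round(f,1))
    if f[2]-f0>5: break
manip.set_gripper(.6); print(np.round(manip.current_force(),1),manip.current_grip_width())
manip.move_l([x,y,.2],max_speed=.12); manip.move_ptp([.40,.0,.3],R(21.9))
from vis import *
for n in ["scene","top"]:
    p,d=manip.grab_frame(n)
    cv2.imwrite(f"pics/{n}4.png",cv2.resize(cv2.cvtColor(p[60:300,200:500] if n=="scene" else p[80:280,120:480],cv2.COLOR_RGB2BGR),None,fx=2,fy=2))
    W,H=cloud(n,p,d);m=np.radians(TA+180);q=(H[...,1]<70)&near(W,*TR,.14)&(W[...,2]>.015)
    A=W[q];u=(A[:,:2]-TR)@[np.cos(m),np.sin(m)];w=(A[:,:2]-TR)@[-np.sin(m),np.cos(m)]
    print(n,len(A),"u",u.min(),u.max(),"w",w.min(),w.max(),"tail z",np.percentile(A[u<-.095][:,2],90),"tip z",np.percentile(A[u>.085][:,2],90))
print(manip.current_time())
E
python3 -c "
import cv2,numpy as np
a=cv2.imread('pics/scene4.png')[:400];b=cv2.imread('pics/top4.png');cv2.imwrite('pics/c4.png',cv2.resize(np.hstack([a,b]),(800,242)))"
```

```text
0.032 [ 0.1 -0.6 -6. ]
0.031 [ 0.5 -0.1 -4.9]
0.03 [-0.4 -1.3 -5. ]
0.029 [ 0.6  0.2 -5.8]
0.028 [-0.3  0.7 -4.9]
0.027 [-2.1 -1.5  1.6]
[ 0.4 -0.3 -0.2] 0.5997633487763693
scene 402 u -0.10812967043006239 0.13168523069213062 w -0.07388173381008672 0.05789987707362002 tail z 0.03722291143069426 tip z 0.03294810335836446
top 399 u -0.1191654988366744 0.13238947272193388 w -0.07410154413559451 0.015945982965448267 tail z 0.036510473804642556 tip z 0.030653401239196753
26.575
```

View pics/c4.png

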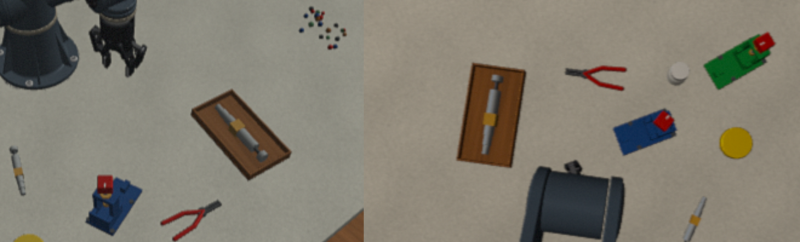

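The mandrel lies flat inside the tray, collar at (490,118), clear of the walls, with both ends' axes at about 0.0215 m. The knob is still raised and the jar, tin and pliers have not moved.

```bash
python3 -c "
from bench import manip
print(manip.sign_off())"
```

```text
the job is handed in; nothing more can be done
None
```

I opened the knob so the foot is about 12.5 mm up, drew the mandrel straight out and laid it flat inside the tray, left the jar, tin and pliers in place, and handed the job in at about 27 s; no verdict was returned.

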